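# Lids onto the cast-iron kettles

## Robot

A 6-joint arm with a two-finger parallel gripper is mounted at the origin on the work surface. World frame = base frame: x ahead of the robot, y to its left, z up, the work surface at z = 0. Lengths are in m, angles in rad, forces in N, time in s.
With the tool pointing down it reaches from about 0.325 to 0.925 m from the base axis. Payload 3.1 kg.
Tool frame: the origin (TCP) lies midway between the tips of the shut fingers; the grasp point (between the pads) lies 19 mm behind it; z points along the fingers, y is the line along which they close (so a half turn about z gives the same grasp; the last joint's range is limited). The gripper opens to 85 mm and grips with 20 to 120 N. Pads are 22 mm wide; open, the fingers measure 114 mm over their backs; the gripper's body (76 mm by 85 mm) begins 54 mm behind the grasp point. The pads swing forward as they close: fully open they stand 13 mm farther back than shut.
Start: joints at [0.988, 0.217, 1.613, -0, 1.311, -0.112], TCP at [0.283, 0.557, 0.231] pointing down, gripper open.
Joint ranges: [-2.75, 2.75], [-0.78, 2.1], [0.31, 2.55], [-1.13, 4.27], [0.13, 2.63], [-2.58, 2.58]. Speed limits (rad/s): [2.79, 2.79, 3.14, 3.14, 3.14, 3.14].

## Interface

Orientations are given as a rotation vector (axis times angle).
In Python, from bench import telemetry, cams, workorder gives the robot as it stands.
- The arm moves only by the tool move_arm, never from a script. Its argument "rows" is a list of rows, each a list of 3 entries, a list of its own where there are three numbers: the shift along the tool's x, y, z in units of 50 mm (1.0 is 50 mm), then the turn about the tool's z in units of 6 degrees (1.0 is 6 degrees), then the finger opening in mm, from 0 to 85.4. In form: [[[dx, dy, dz], yaw, fingers], ...]. A call has 1 to 12 rows; each row shifts and turns the commanded pose from where the row before left it, along the tool's axes as they then stand; what a row does not reach is not made up. A row lasts 1/10 s, in which the tool goes at most 50 mm and 8.59 degrees, less where a joint would pass 70% of its speed; a pose out of reach is approached as far as the arm can. A call is refused whole if a number of a shift passes 1 or a number of a turn 1, either way. A call with a gripper value outside its range is refused whole. The fingers move at their own pace and stop on an object; the grip force is fixed at half the most. Time passes only in rows, so rows that do not move let the fingers close. It gives the time, the measured TCP pose, the force, the opening and the grip force at its end, in the units of the state.
- telemetry.get_state(): the state, without advancing time (a new reading comes with each control period).
- cams.get_image(name): name is "scene" or "side" or "wrist"; returns a dict with "color" (420x560x3 uint8, red, green, blue), "K" (3x3 intrinsics, pixels), "world_to_cam" (4x4, takes a point from world to camera coordinates). Camera axes: x right, y down, z forward; pixel columns grow to the right and rows downward; lengths in m; the calibration is good to about 2 mm. A picture is of the moment at which its call begins. There is no depth.
- workorder.sign_off(): hands the job in; it is judged then, once.
The state is a dict: "clock": time; "joint_pos": joint angles; "dq": joint speeds; "tau": joint torques, N m; "ee_pos": TCP position; "tcp_rot": TCP orientation; "force": force on the tool from outside, world axes, zero at the start; "moment": the same for the moment, N m; "grip_width": finger opening in m; "gripper_force": force on a finger pad.
Only numpy, scipy, OpenCV 4.12 (cv2) and the standard library are available. Lean on these libraries where they do the work, as an engineer would, in place of code of your own. Each camera call takes 0.05 s, during which the arm holds its last target. There are 200 camera calls.

## Task

Put each of the four cast-iron lids on the kettle whose mouth it fits in size and shape, so that every lid lies flat and fully home on the rim, and let go of it. Set the lids down, do not drop or toss them; leave the kettles standing where they are, and do not disturb the rubbing stone or the tin of sticks.

Things in the scene. Friction and masses are not known exactly. Their poses are not given: they have to be found in the camera images.
- kettle_small: Small round dark grey cast-iron kettle, loose, 0.8 kg, on the bench. Round body 100 mm across with a sloping shoulder, 70 mm high, hollow; round mouth 44 mm across in the middle of the top, its rim 6 mm wide, 70 mm above the origin. Spout to its +x, 82 mm from the axis, lower than the rim. Origin: centre of the underside; z up. Takes lid_small.
- kettle_medium: Medium round dark grey cast-iron kettle, loose, 1.1 kg, on the bench. Round body 120 mm across with a sloping shoulder, 74 mm high, hollow; round mouth 66 mm across in the middle of the top, its rim 6 mm wide, 74 mm above the origin. Spout to its +x, 92 mm from the axis, lower than the rim. Origin: centre of the underside; z up. Takes lid_medium.
- kettle_large: Large round dark grey cast-iron kettle, loose, 1.4 kg, on the bench. Round body 136 mm across with a sloping shoulder, 78 mm high, hollow; round mouth 90 mm across in the middle of the top, its rim 6 mm wide, 78 mm above the origin. Spout to its +x, 100 mm from the axis, lower than the rim. Origin: centre of the underside; z up. Takes lid_large.
- kettle_square: Square dark grey cast-iron kettle, loose, 1.2 kg, on the bench. Square, flat-topped body 108 x 108 mm, 74 mm high, hollow; square mouth 56 x 56 mm, sides parallel to its x and y axes, in the middle of the top, its rim flush with the top, 74 mm above the origin. Spout to its +x, 86 mm from the axis, lower than the rim. Origin: centre of the underside; z up. Takes lid_square.
- lid_small: Small round grey cast-iron lid, 0.13 kg +-30 %, right way up. Plug 34 mm across, 10 mm high, foot tapered to 26; on it a flange 62 mm across, 6 mm thick; on it a round knob to grip, 20 mm wide, z 16 to 42 mm. Origin: centre of the underside; z up. For kettle_small: 5 mm play all round; seated, flange on rim, its origin is 60 mm above the kettle's.
- lid_medium: Medium round grey cast-iron lid, 0.24 kg +-30 %, right way up. Plug 56 mm across, 10 mm high, foot tapered to 48; on it a flange 84 mm across, 6 mm thick; on it a round knob to grip, 20 mm wide, z 16 to 42 mm. Origin: centre of the underside; z up. For kettle_medium: 5 mm play all round; seated, flange on rim, its origin is 64 mm above the kettle's.
- lid_large: Large round grey cast-iron lid, 0.4 kg +-30 %, right way up. Plug 80 mm across, 10 mm high, foot tapered to 72; on it a flange 108 mm across, 6 mm thick; on it a round knob to grip, 20 mm wide, z 16 to 42 mm. Origin: centre of the underside; z up. For kettle_large: 5 mm play all round; seated, flange on rim, its origin is 68 mm above the kettle's.
- lid_square: Square grey cast-iron lid, 0.26 kg +-30 %, right way up. Plug 46 mm square, 10 mm high, foot rounded to 38; on it a flange 74 mm square, 6 mm thick; on it a square knob to grip, 20 mm wide, z 16 to 42 mm. Origin: centre of the underside; z up. For kettle_square: 5 mm play all round; seated, flange on rim, its origin is 64 mm above the kettle's. Sides and knob along x, y; set parallel to the mouth.
- stone: Reddish-brown rubbing stone, a block 60 x 36 x 26 mm lying flat at the far left or right, beyond the kettles. A bystander, to be left alone. Origin: centre of its underside; long axis x.
- tin: Open steel tin 68 mm across and 85 mm high with wooden sticks standing in it to 145 mm, at the far left or right, beyond the kettles. A bystander, to be left alone. Origin: centre of the underside.
Mind the look-alikes: they are no part of the job. What is shaped like the kettle_large but red or yellow is not meant.

How it is judged:
By the outcome, as a careful person would: the job done as asked, in the order asked, and still so for the second after the job is handed in, with the robot touching nothing.
It also fails if it takes over 104 s, if anything falls off the work surface, if the arm or the gripper's body presses on something with over 40 N, if the wrist force passes 120 N, or if a joint passes its speed limit or range.

## Working session

There is one attempt and no reset: what is moved stays moved. The work goes in short steps, Python scripts to look and compute and a tool call to move; the robot and the scene stay as the last step left them, time stands still between calls to the robot, and variables do not carry over. Pictures are saved under pics/ and viewed, at most 14 in all, crops included, and the job is handed in when it is done.

Besides the shell and the picture viewer there is one more tool, called after "Call:" in YAML: its name, and indented under it one key for each argument. move_arm: Moves the arm, as the interface text tells. Its arguments: {"type":"object","properties":{"rows":{"type":"array"}},"required":["rows"]}

```bash
mkdir -p pics
cat > h.py <<'E'
import numpy as np, cv2
from bench import telemetry, cams, workorder
def snap(n,f):
    im=cams.get_image(n); cv2.imwrite(f'pics/{f}.png',im['color'][:,:,::-1]); np.savez(f'pics/{f}.npz',**im); return im
def ray(im,px,z):
    K,T=np.array(im['K']),np.array(im['world_to_cam']); R,t=T[:3,:3],T[:3,3]
    d=R.T@np.linalg.solve(K,[px[0],px[1],1.]); c=-R.T@t
    return c+d*(z-c[2])/d[2]
def proj(im,p):
    T=np.array(im['world_to_cam']); q=np.array(im['K'])@(T[:3,:3]@np.array(p)+T[:3,3]); return q[:2]/q[2]
E
python3 - <<'E'
from h import *
for n in ['scene','side','wrist']:
    im=snap(n,n+'0'); T=im['world_to_cam']; print(n,-T[:3,:3].T@T[:3,3],T[2,:3])
print(telemetry.get_state())
E
```

```text
scene [1.3400589  0.24430542 1.14684559] [-0.54308171 -0.1714507  -0.8219896 ]
side [ 0.27829622 -0.68076496  0.91971185] [ 0.28679251  0.57987357 -0.76255931]
wrist [0.21799921 0.58986907 0.37175098] [ 0.25445992 -0.13078267 -0.95819938]
{'clock': 0.15, 'joint_pos': array([ 9.87800794e-01,  2.17584580e-01,  1.61459736e+00, -1.14252598e-05,
        1.31130309e+00, -1.12190362e-01]), 'dq': array([-1.90946578e-03, -2.08668339e-03, -4.97628066e-03, -1.91124208e-05,
       -3.16904522e-04,  1.24453641e-03]), 'tau': array([-4.56708103e-04, -3.97451699e+01, -3.04414165e+01, -1.91987110e-04,
        5.85880058e-03, -2.14313320e-05]), 'ee_pos': array([0.28312753, 0.55647828, 0.23024933]), 'tcp_rot': array([-7.32575041e-01, -3.05433230e+00,  2.80011204e-03]), 'force': array([ 0.12916471,  0.30834603, -0.18056997]), 'moment': array([-0.02467386,  0.0025118 ,  0.0007866 ]), 'gripper_force': 0.0, 'grip_width': 0.08543242420347803}
```

View pics/scene0.png

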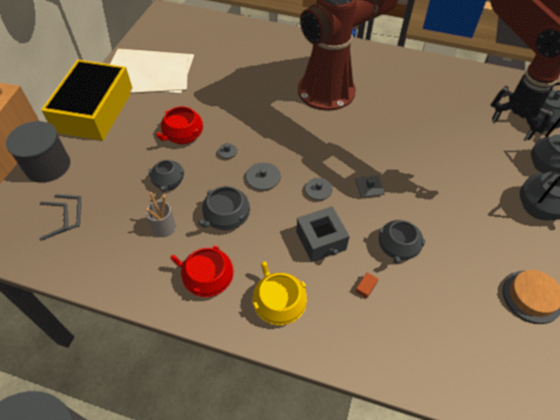

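View pics/side0.png

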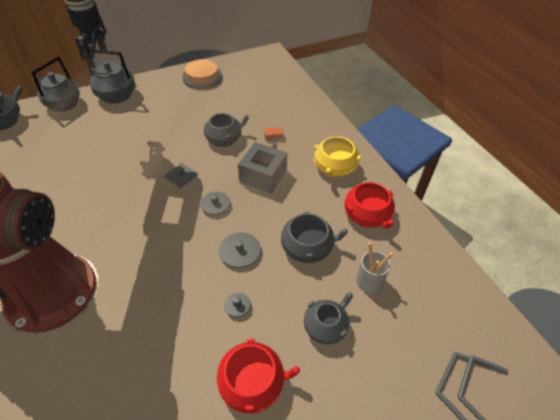

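Scene view: the dark grey kettles are small (167,174), large (226,208), square (323,233) and medium (402,240). The lids are small (228,151), large (264,177), medium (318,188) and square (370,186). Things that could be mistaken for them:
- Red pots at (182,125) and (207,271), and a yellow pot at (280,298), all shaped like kettle_large.
- Black kettles at the far right, (548,190).

I choose the grey ones and check them in close crops.

Run:
```python
from h import *
a=cv2.imread('pics/scene0.png')[130:270,140:440]; cv2.imwrite('pics/sc.png',cv2.convertScaleAbs(cv2.resize(a,None,fx=2.66,fy=2.66,interpolation=cv2.INTER_CUBIC),alpha=1.6))
a=cv2.imread('pics/side0.png')[100:350,155:375]; cv2.imwrite('pics/sd.png',cv2.convertScaleAbs(cv2.resize(a,None,fx=2.4,fy=2.4,interpolation=cv2.INTER_CUBIC),alpha=1.6))
```

```text
(no output)
```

View pics/sc.png

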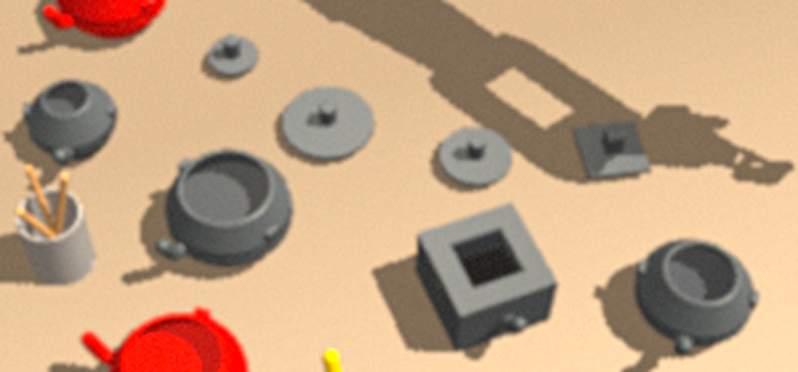

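View pics/sd.png

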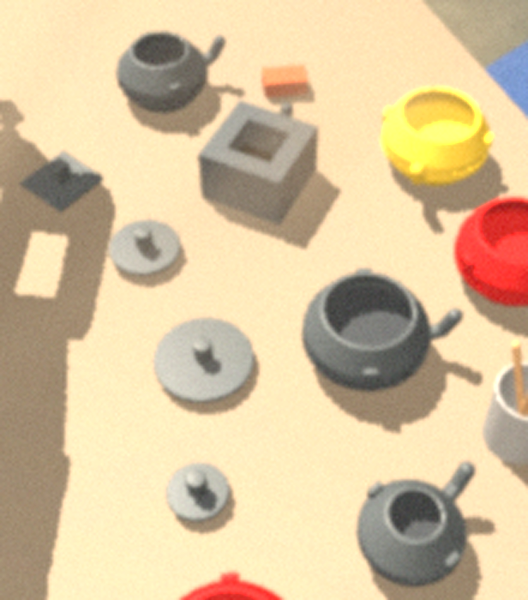

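Scene crop: grey mouths small (65,98), large (226,190), square (488,258), medium (702,272); lids small (231,57), large (327,122), medium (475,157), square (612,148). The side crop agrees, and shows the stone and the tin beyond the kettles.

Run:
```python
from h import *
A=np.load('pics/scene0.npz');B=np.load('pics/side0.npz')
P=dict(ks=((65,98),(416,512),.07),kl=((226,190),(370,310),.078),kq=((488,258),(259,141),.074),km=((702,272),(161,50),.074),
ls=((231,57),(198,493),.016),ll=((327,122),(204,360),.016),lm=((475,157),(145,247),.016),lq=((612,148),(62,182),.016),
nl=((327,116),(204,347),.042),tin=((55,205),(515,375),.085))
for k,(a,b,z) in P.items():
    print(k,ray(A,np.array(a)/2.66+(140,130),z)[:2].round(4),ray(B,np.array(b)/2.4+(155,100),z)[:2].round(4))
W=np.load('pics/wrist0.npz');s=telemetry.get_state()
from scipy.spatial.transform import Rotation as R
M=R.from_rotvec(s['tcp_rot']).as_matrix();print(M.round(3));T=W['world_to_cam'];c=-T[:3,:3].T@T[:3,3]
print('cam in tool',M.T@(c-s['ee_pos']),(M.T@T[:3,:3].T).round(3),W['K'])
```

```text
ks [ 0.5612 -0.3572] [ 0.5604 -0.359 ]
kl [ 0.6298 -0.1363] [ 0.6252 -0.1441]
kq [0.6244 0.1477] [0.6229 0.14  ]
km [0.5734 0.3582] [0.5743 0.3508]
ls [ 0.401  -0.2261] [ 0.3948 -0.2326]
ll [ 0.4608 -0.0833] [ 0.4572 -0.0904]
lm [0.457  0.0932] [0.4528 0.0863]
lq [0.3956 0.2387] [0.3947 0.2284]
nl [ 0.4727 -0.0787] [ 0.4581 -0.0921]
tin [ 0.7077 -0.295 ] [ 0.7156 -0.2785]
[[-0.891  0.454 -0.001]
 [ 0.454  0.891 -0.002]
 [ 0.    -0.002 -1.   ]]
cam in tool [ 7.32171999e-02 -5.05165040e-05 -1.41487098e-01] [[-0.    -0.958 -0.286]
 [ 1.    -0.     0.001]
 [-0.001 -0.286  0.958]] [[362.82016121   0.         280.01142375]
 [  0.         362.82016121 209.3522505 ]
 [  0.           0.           1.        ]]
```

Call:
move_arm:
  rows:
    - [[0, 0, -0.2], -0.9, 85]
    - [[0, 0, -0.2], -0.9, 85]
    - [[0, 0, -0.2], -0.9, 85]
    - [[0, 0, -0.2], -0.9, 85]
    - [[0, 0, -0.2], -0.9, 85]
    - [[0, 0, 0], 0, 85]

```text
clock: 0.75
ee_pos: [0.2839, 0.5577, 0.2828]
tcp_rot: [-0.0, 3.14, 0.004]
force: [0.9, 0.5, -0.4]
grip_width: 0.0849
gripper_force: 0.0
```

Call:
move_arm:
  rows:
    - [[-0.47, -0.61, 0], 0, 85]
    - [[-0.47, -0.61, 0], 0, 85]
    - [[-0.47, -0.61, 0], 0, 85]
    - [[-0.47, -0.61, 0], 0, 85]
    - [[-0.47, -0.61, 0], 0, 85]
    - [[-0.47, -0.61, 0], 0, 85]
    - [[-0.47, -0.61, 0], 0, 85]
    - [[-0.47, -0.61, 0], 0, 85]
    - [[-0.47, -0.61, 0], 0, 85]
    - [[-0.47, -0.61, 0], 0, 85]
    - [[0, 0, 0], 0, 85]
    - [[0, 0, 0], 0, 85]

```text
clock: 1.95
ee_pos: [0.5185, 0.2514, 0.2803]
tcp_rot: [-0.005, -3.14, -0.0]
force: [0.8, -0.2, -0.0]
grip_width: 0.085
gripper_force: 0.0
```

Run:
```python
from h import *
im=snap('wrist','w1')
for p in [(.624,.144,.074),(.574,.354,.074),(.454,.09,.016),(.395,.234,.016)]: print(proj(im,p).round(0))
```

```text
[178. 277.]
[380. 232.]
[130. 110.]
[262.  50.]
```

View pics/w1.png

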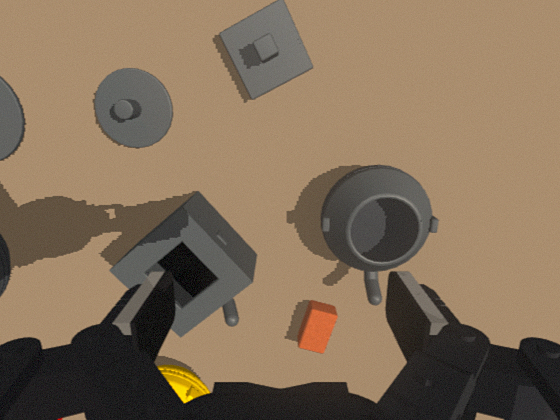

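The wrist view shows the medium lid (133,108), square lid (266,49), medium kettle mouth (385,230) and square mouth (185,273), part of which is hidden by a finger. I'll look once more from further ahead and twice on the right side.

Call:
move_arm:
  rows:
    - [[-0.33, -0.44, 0], 0, 85]
    - [[-0.33, -0.44, 0], 0, 85]
    - [[-0.33, -0.44, 0], 0, 85]
    - [[-0.33, -0.44, 0], 0, 85]
    - [[-0.33, -0.44, 0], 0, 85]
    - [[0, 0, 0], 0, 85]
    - [[0, 0, 0], 0, 85]
    - [[0, 0, 0], 0, 85]

```text
clock: 2.8
ee_pos: [0.6003, 0.1438, 0.2811]
tcp_rot: [0.003, -3.141, -0.001]
force: [0.6, 0.1, -0.6]
grip_width: 0.085
gripper_force: 0.0
```

```bash
python3 -c "
from h import *
snap('wrist','w2')"
```

Call:
move_arm:
  rows:
    - [[0, -0.8, 0], 0, 85]
    - [[0, -0.8, 0], 0, 85]
    - [[0, -0.8, 0], 0, 85]
    - [[0, -0.8, 0], 0, 85]
    - [[0, -0.8, 0], 0, 85]
    - [[0, -0.8, 0], 0, 85]
    - [[0, -0.8, 0], 0, 85]
    - [[0, -0.8, 0], 0, 85]
    - [[0, -0.8, 0], 0, 85]
    - [[0, 0, 0], 0, 85]
    - [[0, 0, 0], 0, 85]
    - [[0, 0, 0], 0, 85]

```text
clock: 4.05
ee_pos: [0.6014, -0.2162, 0.2812]
tcp_rot: [0.003, -3.141, -0.001]
force: [0.1, -0.0, 0.5]
grip_width: 0.085
gripper_force: 0.0
```

```bash
python3 -c "
from h import *
snap('wrist','w3')"
```

Call:
move_arm:
  rows:
    - [[0.4, 0.2, 0], 0, 85]
    - [[0.4, 0.2, 0], 0, 85]
    - [[0.4, 0.2, 0], 0, 85]
    - [[0.4, 0.2, 0], 0, 85]
    - [[0.4, 0.2, 0], 0, 85]
    - [[0, 0, 0], 0, 85]
    - [[0, 0, 0], 0, 85]
    - [[0, 0, 0], 0, 85]

```text
clock: 4.9
ee_pos: [0.5022, -0.1677, 0.2817]
tcp_rot: [-0.002, 3.14, -0.001]
force: [-0.1, 0.1, 0.4]
grip_width: 0.085
gripper_force: 0.0
```

Run:
```python
from h import *
snap('wrist','w4')
o=[cv2.resize(cv2.imread(f'pics/{f}.png'),(400,300)) for f in ('w2','w3','w4')]
cv2.imwrite('pics/m.png',cv2.convertScaleAbs(np.vstack([np.hstack(o[:2]),np.hstack([o[2],o[2]*0])]),alpha=1.5))
```

```text
(no output)
```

View pics/m.png

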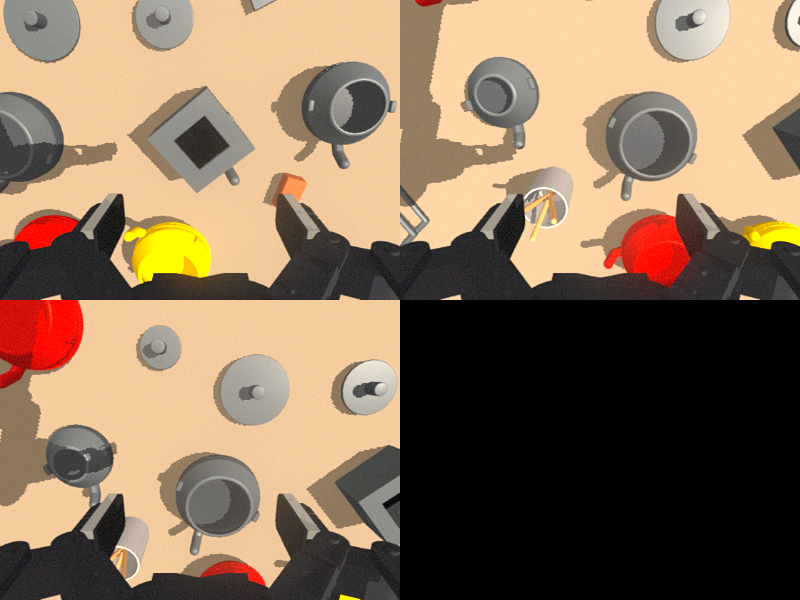

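The mosaic shows clear views. In w2 the square mouth is at (204,142) and the medium at (361,107). In w3 the small mouth is at (94,96) and the large at (257,142). In w4 the small lid is at (159,47) and the large at (255,89). All are at 1/1.4 scale. Next I fit them.

```bash
cat > fit.py <<'E'
from h import *
from scipy.optimize import least_squares
def world(im,pts,z): return np.array([ray(im,p,z)[:2] for p in pts])
def lid(f,px,square=False):
    im=np.load(f'pics/{f}.npz'); s=cv2.cvtColor(im['color'],cv2.COLOR_RGB2HSV)[:,:,1]
    m=cv2.morphologyEx((cv2.GaussianBlur(s,(5,5),0)<55).astype(np.uint8),cv2.MORPH_OPEN,np.ones((3,3)))
    c=[c for c in cv2.findContours(m,0,1)[0] if cv2.pointPolygonTest(c,px,False)>=0][0]
    w=world(im,cv2.convexHull(c)[:,0].astype(float),.014)
    if square: return cv2.minAreaRect((w*1000).astype(np.float32))
    return cv2.fitEllipse((w*1000).astype(np.float32))
def mouth(f,px,z,r):
    im=np.load(f'pics/{f}.npz'); g=cv2.GaussianBlur(cv2.cvtColor(im['color'],cv2.COLOR_RGB2GRAY),(3,3),0)
    e=np.argwhere(cv2.Canny(g,25,60))[:,::-1].astype(float); e=e[np.hypot(*(e-px).T)<90]
    w=world(im,e,z); c=ray(im,px,z)[:2]
    for tol in (.008,.005,.003):
        d=np.hypot(*(w-c).T); k=w[abs(d-r)<tol]
        c=least_squares(lambda c:np.hypot(*(k-c).T)-r,c,loss='soft_l1',f_scale=.0008).x
    d=np.hypot(*(k-c).T)-r
    return c.round(4),len(k),d.std().round(4),np.unique((np.arctan2(*(k-c).T[::-1])//.524)).size
if __name__=='__main__':
    for a in [('w4',(220,70)),('w4',(355,125)),('w1',(133,100)),('w1',(266,49),True)]: print(a,lid(*a))
    for n,f,px,z,r in [('km','w2',(505,150),.074,.033),('ks','w3',(132,134),.07,.022),('kl','w3',(360,199),.078,.045),('kl','w4',(304,281),.078,.045)]:
        for rr in (r,r+.006): print(n,f,rr,mouth(f,(px),z,rr))
    im=np.load('pics/w2.npz'); v=cv2.GaussianBlur(cv2.cvtColor(im['color'],cv2.COLOR_RGB2GRAY),(3,3),0)
    print(v[199,200:380:6])
    for t in (45,55):
        m=(v<t).astype(np.uint8)
        c=[c for c in cv2.findContours(m,0,1)[0] if cv2.pointPolygonTest(c,(285,199),False)>=0]
        if c: print('sq',cv2.minAreaRect((world(im,c[0][:,0].astype(float),.074)*1000).astype(np.float32)))
E
python3 fit.py
```

```text
('w4', (220, 70)) ((394.9996643066406, -226.06588745117188), (60.675350189208984, 61.162837982177734), 20.971725463867188)
('w4', (355, 125)) ((457.31103515625, -83.3784408569336), (106.85338592529297, 107.27788543701172), 12.756492614746094)
('w1', (133, 100)) ((452.44775390625, 93.29318237304688), (82.92328643798828, 83.82857513427734), 8.20835018157959)
('w1', (266, 49), True) ((394.4768981933594, 238.14410400390625), (73.66716003417969, 73.64950561523438), 26.362991333007812)
km w2 0.033 (array([0.571 , 0.3599]), 202, np.float64(0.0013), 10)
km w2 0.039 (array([0.5715, 0.359 ]), 394, np.float64(0.0016), 12)
ks w3 0.022 (array([ 0.559 , -0.3592]), 164, np.float64(0.0016), 9)
ks w3 0.027999999999999997 (array([ 0.5581, -0.356 ]), 218, np.float64(0.0004), 12)
kl w3 0.045 (array([ 0.6221, -0.1381]), 345, np.float64(0.0011), 12)
kl w3 0.051 (array([ 0.6244, -0.1372]), 509, np.float64(0.0018), 12)
kl w4 0.045 (array([ 0.6172, -0.1403]), 250, np.float64(0.0018), 9)
kl w4 0.051 (array([ 0.6226, -0.1386]), 364, np.float64(0.0016), 12)
[ 85  84  97  96  96  95  97  96  34  32  31  32  32  30  28  29  31  32
  34  34  99  98 100 102 103 104 139 139 140 137]
sq ((621.726806640625, 146.55422973632812), (53.511375427246094, 53.405574798583984), 39.73051834106445)
sq ((621.7772827148438, 146.5734405517578), (54.74362564086914, 54.5499267578125), 39.624271392822266)
```

Call:
move_arm:
  rows:
    - [[0.3, 0.56, 0.5], 0, 85]
    - [[0.3, 0.56, 0.5], 0, 85]
    - [[0.3, 0.56, 0.5], 0, 85]
    - [[0, 0, 0.6], 0, 85]
    - [[0, 0, 0.6], 0, 85]
    - [[0, 0, 0.6], 0, 85]
    - [[0, 0, 0], 0, 85]
    - [[0, 0, 0], 0, 85]
    - [[0, 0, 0], 0, 85]

```text
clock: 5.85
ee_pos: [0.4581, -0.0846, 0.1181]
tcp_rot: [-0.0, 3.138, -0.002]
force: [-0.0, 0.4, 0.7]
grip_width: 0.0848
gripper_force: 0.0
```

Call:
move_arm:
  rows:
    - [[0.01, 0.02, 0.4], 0, 85]
    - [[0, 0, 0.4], 0, 85]
    - [[0, 0, 0.4], 0, 85]
    - [[0, 0, 0.4], 0, 85]
    - [[0, 0, 0.2], 0, 60]
    - [[0, 0, 0.18], 0, 40]
    - [[0, 0, 0], 0, 30]
    - [[0, 0, 0], 0, 10]
    - [[0, 0, 0], 0, 0]
    - [[0, 0, 0], 0, 0]
    - [[0, 0, 0], 0, 0]
    - [[0, 0, 0], 0, 0]

```text
clock: 7.05
ee_pos: [0.4569, -0.0833, 0.0185]
tcp_rot: [-0.001, 3.139, -0.001]
force: [-0.7, 0.2, 6.4]
grip_width: 0.0178
gripper_force: 58.8
```

Call:
move_arm:
  rows:
    - [[0, 0, -0.1], 0, 0]
    - [[0, 0, -0.2], 0, 0]
    - [[0, 0, -0.4], 0, 0]
    - [[0, 0, -0.4], 0, 0]
    - [[0, 0, -0.4], 0, 0]
    - [[0, 0, -0.4], 0, 0]
    - [[0, 0, -0.4], 0, 0]
    - [[0, 0, -0.3], 0, 0]
    - [[0, 0, -0.1], 0, 0]
    - [[0, 0, 0], 0, 0]
    - [[0, 0, 0], 0, 0]

```text
clock: 8.15
ee_pos: [0.4548, -0.0826, 0.1513]
tcp_rot: [0.001, -3.14, -0.001]
force: [-0.3, -0.2, -4.0]
grip_width: 0.0182
gripper_force: 58.7
```

Run:
```python
from h import *
im=snap('wrist','g1'); snap('side','g1s')
a=im['color'][:,:,::-1]; b=cv2.imread('pics/g1s.png')[150:360,150:360]
cv2.imwrite('pics/g1v.png',np.hstack([cv2.resize(a,(400,300)),cv2.resize(b,(300,300))]))
```

```text
(no output)
```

View pics/g1v.png

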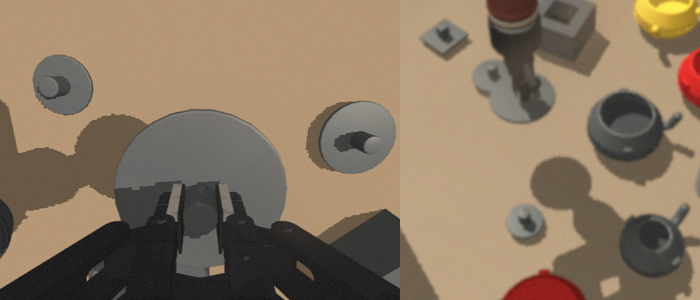

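The picture shows the large lid held level, with its knob between the pads at (205,212).

Call:
move_arm:
  rows:
    - [[-0.2, -0.06, 0], 0, 0]
    - [[-0.4, -0.13, 0], 0, 0]
    - [[-0.5, -0.17, 0], 0, 0]
    - [[-0.5, -0.17, 0], 0, 0]
    - [[-0.5, -0.17, 0], 0, 0]
    - [[-0.5, -0.17, 0], 0, 0]
    - [[-0.4, -0.13, 0], 0, 0]
    - [[-0.26, -0.08, 0], 0, 0]
    - [[-0.1, -0.02, 0.3], 0, 0]
    - [[0, 0, 0.2], 0, 0]
    - [[0, 0, 0], 0, 0]
    - [[0, 0, 0], 0, 0]

```text
clock: 9.45
ee_pos: [0.622, -0.1371, 0.1254]
tcp_rot: [0.001, -3.138, -0.002]
force: [-1.1, 0.1, -2.9]
grip_width: 0.0181
gripper_force: 58.7
```

Call:
move_arm:
  rows:
    - [[-0.01, -0.01, 0.2], 0, 0]
    - [[0, 0, 0.2], 0, 0]
    - [[0, 0, 0.1], 0, 0]
    - [[0, 0, 0.1], 0, 0]
    - [[0, 0, 0.1], 0, 0]
    - [[0, 0, 0.04], 0, 0]
    - [[0, 0, 0], 0, 0]
    - [[0, 0, 0], 0, 0]

```text
clock: 10.25
ee_pos: [0.6246, -0.1384, 0.0906]
tcp_rot: [-0.001, 3.141, -0.0]
force: [-0.5, 0.6, -2.2]
grip_width: 0.0173
gripper_force: 58.7
```

Call:
move_arm:
  rows:
    - [[0, 0, 0.03], 0, 0]
    - [[0, 0, 0.03], 0, 0]
    - [[0, 0, 0.02], 0, 0]
    - [[0, 0, 0], 0, 0]
    - [[0, 0, 0], 0, 0]

```text
clock: 10.75
ee_pos: [0.6244, -0.1384, 0.0865]
tcp_rot: [-0.001, 3.141, -0.0]
force: [-0.7, 0.7, -1.0]
grip_width: 0.0179
gripper_force: 59.0
```

Call:
move_arm:
  rows:
    - [[0, 0, 0.02], 0, 0]
    - [[0, 0, 0.02], 0, 0]
    - [[0, 0, 0], 0, 0]
    - [[0, 0, 0], 0, 0]

```text
clock: 11.15
ee_pos: [0.6245, -0.1384, 0.0864]
tcp_rot: [0.001, -3.141, 0.0]
force: [-5.0, 1.0, 6.5]
grip_width: 0.0181
gripper_force: 59.8
```

Call:
move_arm:
  rows:
    - [[0, 0, -0.02], 0, 22]
    - [[0, 0, 0], 0, 30]
    - [[0, 0, 0], 0, 45]
    - [[0, 0, 0], 0, 60]
    - [[0, 0, 0], 0, 60]
    - [[0, 0, -0.1], 0, 60]
    - [[0, 0, -0.4], 0, 60]
    - [[0, 0, -0.8], 0, 85]
    - [[0, 0, -0.8], 0, 85]
    - [[0.5, 0, -0.5], 0, 85]
    - [[0, 0, 0], 0, 85]
    - [[0, 0, 0], 0, 85]

```text
clock: 12.35
ee_pos: [0.5996, -0.1385, 0.2163]
tcp_rot: [-0.0, 3.139, -0.001]
force: [0.1, 0.3, -0.2]
grip_width: 0.0851
gripper_force: 0.0
```

Run:
```python
from h import *
a=snap('wrist','p1')['color'][:,:,::-1]; b=snap('side','p1s')['color'][180:290,250:390,::-1]
cv2.imwrite('pics/p1v.png',np.hstack([cv2.resize(a,(400,300)),cv2.resize(b,(382,300))]))
```

```text
(no output)
```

View pics/p1v.png

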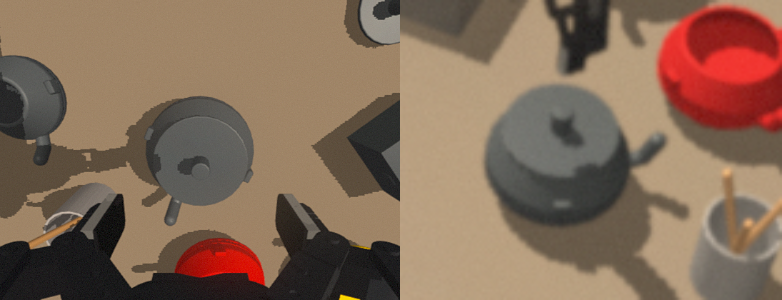

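The large lid lies flat on its kettle: wrist view (200,160), side view (562,130). Next is the small lid.

Call:
move_arm:
  rows:
    - [[0.5, -0.22, 0], 0, 85]
    - [[0.6, -0.25, 0], 0, 85]
    - [[0.6, -0.25, 0], 0, 85]
    - [[0.6, -0.26, 0], 0, 85]
    - [[0.6, -0.26, 0], 0, 85]
    - [[0.6, -0.26, 0.2], 0, 85]
    - [[0.59, -0.25, 0.4], 0, 85]
    - [[0, 0, 0.6], 0, 85]
    - [[0, 0, 0.6], 0, 85]
    - [[0, 0, 0], 0, 85]
    - [[0, 0, 0], 0, 85]
    - [[0, 0, 0], 0, 85]

```text
clock: 13.65
ee_pos: [0.3959, -0.2265, 0.1263]
tcp_rot: [-0.001, 3.14, -0.002]
force: [0.3, -0.2, 0.4]
grip_width: 0.0851
gripper_force: 0.0
```

Call:
move_arm:
  rows:
    - [[0.02, 0.01, 0.4], 0, 85]
    - [[0, 0, 0.4], 0, 85]
    - [[0, 0, 0.4], 0, 85]
    - [[0, 0, 0.4], 0, 85]
    - [[0, 0, 0.3], 0, 60]
    - [[0, 0, 0.22], 0, 40]
    - [[0, 0, 0], 0, 30]
    - [[0, 0, 0], 0, 10]
    - [[0, 0, 0], 0, 0]
    - [[0, 0, 0], 0, 0]
    - [[0, 0, 0], 0, 0]
    - [[0, 0, 0], 0, 0]

```text
clock: 14.85
ee_pos: [0.395, -0.2263, 0.0206]
tcp_rot: [-0.001, 3.139, -0.003]
force: [-0.0, 0.3, 5.7]
grip_width: 0.0178
gripper_force: 58.8
```

Call:
move_arm:
  rows:
    - [[0, 0, -0.1], 0, 0]
    - [[0, 0, -0.2], 0, 0]
    - [[0, 0, -0.4], 0, 0]
    - [[0, 0, -0.4], 0, 0]
    - [[0, 0, -0.4], 0, 0]
    - [[0, 0, -0.4], 0, 0]
    - [[0, 0, -0.4], 0, 0]
    - [[0, 0, -0.3], 0, 0]
    - [[0, 0, -0.1], 0, 0]
    - [[0, 0, 0], 0, 0]
    - [[0, 0, 0], 0, 0]

```text
clock: 15.95
ee_pos: [0.3931, -0.2249, 0.1535]
tcp_rot: [0.001, -3.14, -0.002]
force: [0.7, 0.5, -1.5]
grip_width: 0.0179
gripper_force: 58.7
```

Call:
move_arm:
  rows:
    - [[-0.2, -0.16, 0], 0, 0]
    - [[-0.4, -0.32, 0], 0, 0]
    - [[-0.5, -0.4, 0], 0, 0]
    - [[-0.5, -0.4, 0], 0, 0]
    - [[-0.5, -0.4, 0], 0, 0]
    - [[-0.5, -0.4, 0], 0, 0]
    - [[-0.4, -0.32, 0], 0, 0]
    - [[-0.2, -0.16, 0.3], 0, 0]
    - [[-0.1, -0.07, 0.3], 0, 0]
    - [[0, 0, 0.4], 0, 0]
    - [[0, 0, 0], 0, 0]
    - [[0, 0, 0], 0, 0]

```text
clock: 17.15
ee_pos: [0.5577, -0.3558, 0.1022]
tcp_rot: [0.001, -3.138, -0.004]
force: [1.4, -0.4, -0.9]
grip_width: 0.0178
gripper_force: 58.7
```

Call:
move_arm:
  rows:
    - [[-0.01, -0.01, 0.1], 0, 0]
    - [[0, 0, 0.1], 0, 0]
    - [[0, 0, 0.08], 0, 0]
    - [[0, 0, 0.05], 0, 0]
    - [[0, 0, 0.02], 0, 0]
    - [[0, 0, 0], 0, 0]
    - [[0, 0, 0], 0, 0]

```text
clock: 17.85
ee_pos: [0.5595, -0.3574, 0.087]
tcp_rot: [-0.001, 3.141, -0.0]
force: [0.2, 0.6, -1.8]
grip_width: 0.0177
gripper_force: 58.7
```

Call:
move_arm:
  rows:
    - [[0.02, 0.02, 0.03], 0, 0]
    - [[0, 0, 0.04], 0, 0]
    - [[0, 0, 0.03], 0, 0]
    - [[0, 0, 0.02], 0, 0]
    - [[0, 0, 0.02], 0, 0]
    - [[0, 0, 0], 0, 0]
    - [[0, 0, 0], 0, 0]

```text
clock: 18.55
ee_pos: [0.5584, -0.3563, 0.0805]
tcp_rot: [0.001, -3.141, -0.0]
force: [-3.1, 1.8, 4.7]
grip_width: 0.0179
gripper_force: 59.4
```

Contact at the expected height, so I release and rise.

Call:
move_arm:
  rows:
    - [[0, 0, -0.02], 0, 22]
    - [[0, 0, 0], 0, 30]
    - [[0, 0, 0], 0, 45]
    - [[0, 0, 0], 0, 60]
    - [[0, 0, 0], 0, 60]
    - [[0, 0, -0.1], 0, 60]
    - [[0, 0, -0.4], 0, 60]
    - [[0, 0, -0.8], 0, 85]
    - [[0, 0, -0.8], 0, 85]
    - [[0.5, 0, -0.5], 0, 85]
    - [[0, 0, 0], 0, 85]
    - [[0, 0, 0], 0, 85]

```text
clock: 19.75
ee_pos: [0.5337, -0.3567, 0.2119]
tcp_rot: [0.0, 3.14, -0.002]
force: [-0.3, 0.5, -0.0]
grip_width: 0.0848
gripper_force: 0.0
```

Run:
```python
from h import *
a=snap('wrist','p2')['color'][:,:,::-1]; b=snap('side','p2s')['color'][260:370,270:410,::-1]
cv2.imwrite('pics/p2v.png',np.hstack([cv2.resize(a,(400,300)),cv2.resize(b,(382,300))]))
```

```text
(no output)
```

View pics/p2v.png

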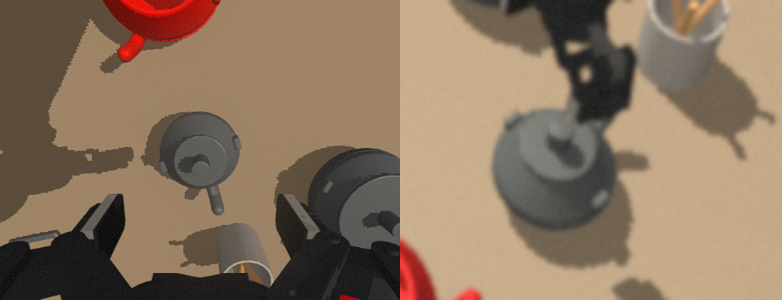

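The small lid sits flat and centred (200,160). Next is the medium lid.

Call:
move_arm:
  rows:
    - [[0.1, 0.5, 0], 0, 85]
    - [[0.15, 0.8, 0], 0, 85]
    - [[0.15, 0.8, 0], 0, 85]
    - [[0.15, 0.8, 0], 0, 85]
    - [[0.15, 0.8, 0], 0, 85]
    - [[0.15, 0.8, 0], 0, 85]
    - [[0.15, 0.8, 0], 0, 85]
    - [[0.15, 0.8, 0], 0, 85]
    - [[0.15, 0.8, 0], 0, 85]
    - [[0.15, 0.8, 0], 0, 85]
    - [[0.13, 0.8, 0], 0, 85]
    - [[0.05, 0.5, 0], 0, 85]

```text
clock: 21.05
ee_pos: [0.4497, 0.0963, 0.2087]
tcp_rot: [0.004, -3.137, -0.001]
force: [0.4, -0.5, -0.3]
grip_width: 0.085
gripper_force: 0.0
```

Call:
move_arm:
  rows:
    - [[0, 0, 0.5], 0, 85]
    - [[0, 0, 0.6], 0, 85]
    - [[0, 0, 0.6], 0, 85]
    - [[0, 0, 0], 0, 85]
    - [[0, 0, 0], 0, 85]
    - [[0, 0, 0], 0, 85]

```text
clock: 21.65
ee_pos: [0.4528, 0.0937, 0.1269]
tcp_rot: [-0.001, 3.14, 0.0]
force: [-0.1, 0.3, 0.4]
grip_width: 0.0847
gripper_force: 0.0
```

Call:
move_arm:
  rows:
    - [[0.01, -0.01, 0.4], 0, 85]
    - [[0, 0, 0.4], 0, 85]
    - [[0, 0, 0.4], 0, 85]
    - [[0, 0, 0.4], 0, 85]
    - [[0, 0, 0.3], 0, 60]
    - [[0, 0, 0.25], 0, 40]
    - [[0, 0, 0], 0, 30]
    - [[0, 0, 0], 0, 10]
    - [[0, 0, 0], 0, 0]
    - [[0, 0, 0], 0, 0]
    - [[0, 0, 0], 0, 0]
    - [[0, 0, 0], 0, 0]

```text
clock: 22.85
ee_pos: [0.4527, 0.0932, 0.0196]
tcp_rot: [-0.001, 3.139, 0.0]
force: [-1.1, -1.3, 6.3]
grip_width: 0.0177
gripper_force: 59.0
```

Call:
move_arm:
  rows:
    - [[0, 0, -0.1], 0, 0]
    - [[0, 0, -0.2], 0, 0]
    - [[0, 0, -0.4], 0, 0]
    - [[0, 0, -0.4], 0, 0]
    - [[0, 0, -0.4], 0, 0]
    - [[0, 0, -0.4], 0, 0]
    - [[0, 0, -0.4], 0, 0]
    - [[0, 0, -0.3], 0, 0]
    - [[0, 0, -0.2], 0, 0]
    - [[0, 0, 0], 0, 0]
    - [[0, 0, 0], 0, 0]

```text
clock: 23.95
ee_pos: [0.4506, 0.0931, 0.1578]
tcp_rot: [0.001, -3.141, 0.0]
force: [-0.2, -0.2, -2.9]
grip_width: 0.0178
gripper_force: 58.7
```

Call:
move_arm:
  rows:
    - [[-0.1, 0.23, 0], 0, 0]
    - [[-0.2, 0.45, 0], 0, 0]
    - [[-0.26, 0.58, 0], 0, 0]
    - [[-0.28, 0.62, 0], 0, 0]
    - [[-0.28, 0.62, 0], 0, 0]
    - [[-0.28, 0.62, 0], 0, 0]
    - [[-0.28, 0.62, 0], 0, 0]
    - [[-0.26, 0.58, 0], 0, 0]
    - [[-0.2, 0.48, 0], 0, 0]
    - [[-0.14, 0.33, 0], 0, 0]
    - [[-0.1, 0.2, 0], 0, 0]
    - [[0, 0, 0], 0, 0]

```text
clock: 25.15
ee_pos: [0.5698, 0.3611, 0.1568]
tcp_rot: [0.003, -3.14, 0.001]
force: [-0.2, 0.8, -3.5]
grip_width: 0.0178
gripper_force: 58.9
```

Call:
move_arm:
  rows:
    - [[0, 0, 0.2], 0, 0]
    - [[0, 0, 0.3], 0, 0]
    - [[0, 0, 0.3], 0, 0]
    - [[0, 0, 0.2], 0, 0]
    - [[0, 0, 0], 0, 0]
    - [[0, 0, 0], 0, 0]
    - [[0, 0, 0], 0, 0]

```text
clock: 25.85
ee_pos: [0.5708, 0.3599, 0.1092]
tcp_rot: [-0.0, 3.14, 0.001]
force: [-0.3, 0.0, -2.7]
grip_width: 0.0181
gripper_force: 58.9
```

Call:
move_arm:
  rows:
    - [[0, 0, 0.1], 0, 0]
    - [[0, 0, 0.1], 0, 0]
    - [[0, 0, 0.1], 0, 0]
    - [[0, 0, 0.06], 0, 0]
    - [[0, 0, 0.04], 0, 0]
    - [[0, 0, 0], 0, 0]
    - [[0, 0, 0], 0, 0]

```text
clock: 26.55
ee_pos: [0.5701, 0.3597, 0.0883]
tcp_rot: [-0.001, 3.142, 0.0]
force: [-0.1, -0.7, -2.9]
grip_width: 0.0177
gripper_force: 58.9
```

Call:
move_arm:
  rows:
    - [[0, 0, 0.04], 0, 0]
    - [[0, 0, 0.03], 0, 0]
    - [[0, 0, 0.02], 0, 0]
    - [[0, 0, 0.02], 0, 0]
    - [[0, 0, 0], 0, 0]
    - [[0, 0, 0], 0, 0]

```text
clock: 27.15
ee_pos: [0.5701, 0.3597, 0.0836]
tcp_rot: [-0.001, 3.142, -0.0]
force: [-3.2, -2.3, 3.8]
grip_width: 0.0181
gripper_force: 59.1
```

Call:
move_arm:
  rows:
    - [[0, 0, -0.02], 0, 22]
    - [[0, 0, 0], 0, 30]
    - [[0, 0, 0], 0, 45]
    - [[0, 0, 0], 0, 60]
    - [[0, 0, 0], 0, 60]
    - [[0, 0, -0.1], 0, 60]
    - [[0, 0, -0.4], 0, 60]
    - [[0, 0, -0.8], 0, 85]
    - [[0, 0, -0.8], 0, 85]
    - [[0.5, 0, -0.5], 0, 85]
    - [[0, 0, 0], 0, 85]
    - [[0, 0, 0], 0, 85]

```text
clock: 28.35
ee_pos: [0.5454, 0.3599, 0.2149]
tcp_rot: [-0.002, 3.139, 0.001]
force: [-0.3, -0.8, -0.7]
grip_width: 0.0851
gripper_force: 0.0
```

Run:
```python
from h import *
a=snap('wrist','p3')['color'][:,:,::-1]; b=snap('side','p3s')['color'][90:200,170:310,::-1]
cv2.imwrite('pics/p3v.png',np.hstack([cv2.resize(a,(400,300)),cv2.resize(b,(382,300))]))
```

```text
(no output)
```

View pics/p3v.png

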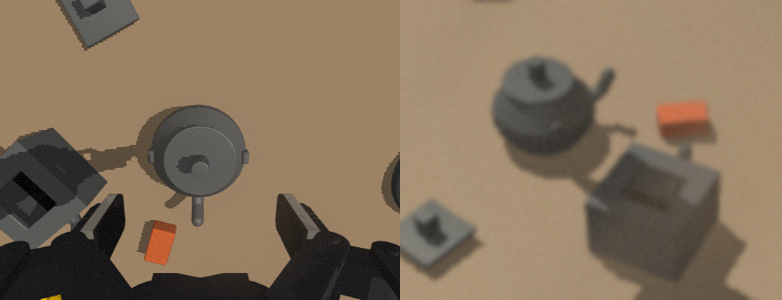

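The medium lid sits flat (200,165). The last one is the square lid.

Call:
move_arm:
  rows:
    - [[0.5, -0.4, 0], 0, 85]
    - [[0.5, -0.4, 0], 0, 85]
    - [[0.5, -0.4, 0], 0, 85]
    - [[0.5, -0.4, 0], 0, 85]
    - [[0.5, -0.4, 0.3], 0, 85]
    - [[0.5, -0.4, 0.4], 0, 85]
    - [[0.02, -0.04, 0.5], 0, 85]
    - [[0, 0, 0.5], 0, 85]
    - [[0, 0, 0], -0.9, 85]
    - [[0, 0, 0], -0.9, 85]
    - [[0, 0, 0], -0.9, 85]
    - [[0, 0, 0], -0.9, 85]

```text
clock: 29.65
ee_pos: [0.3931, 0.2368, 0.1267]
tcp_rot: [0.594, -3.081, 0.002]
force: [-0.3, 0.4, -0.3]
grip_width: 0.0847
gripper_force: 0.0
```

Call:
move_arm:
  rows:
    - [[0, 0, 0], -0.8, 85]
    - [[0, 0, 0], 0, 85]
    - [[0, 0, 0], 0, 85]
    - [[0, 0, 0], 0, 85]

```text
clock: 30.05
ee_pos: [0.3938, 0.2373, 0.128]
tcp_rot: [0.716, -3.057, 0.0]
force: [-0.2, 0.7, -0.4]
grip_width: 0.085
gripper_force: 0.0
```

```bash
cat > to.py <<'E'
from h import *; import sys
from scipy.spatial.transform import Rotation as R
s=telemetry.get_state(); M=R.from_rotvec(s['tcp_rot']).as_matrix(); t=np.array(list(map(float,sys.argv[1:4])))
print(s['ee_pos'],'units',(M.T@(t-s['ee_pos'])/.05).round(3),'y-axis deg',np.degrees(np.arctan2(M[1,1],M[0,1]))%90)
E
python3 to.py .3945 .2381 .0195
```

```text
[0.39377309 0.23727631 0.12804086] units [-0.024  0.008  2.171] y-axis deg 26.346983967072433
```

Call:
move_arm:
  rows:
    - [[-0.02, 0.01, 0.4], 0, 85]
    - [[0, 0, 0.4], 0, 85]
    - [[0, 0, 0.4], 0, 85]
    - [[0, 0, 0.4], 0, 85]
    - [[0, 0, 0.3], 0, 60]
    - [[0, 0, 0.27], 0, 40]
    - [[0, 0, 0], 0, 30]
    - [[0, 0, 0], 0, 10]
    - [[0, 0, 0], 0, 0]
    - [[0, 0, 0], 0, 0]
    - [[0, 0, 0], 0, 0]
    - [[0, 0, 0], 0, 0]

```text
clock: 31.25
ee_pos: [0.3954, 0.2387, 0.021]
tcp_rot: [-0.718, 3.057, 0.0]
force: [-0.4, 0.0, 0.7]
grip_width: 0.0187
gripper_force: 59.7
```

Call:
move_arm:
  rows:
    - [[0, 0, -0.1], 0, 0]
    - [[0, 0, -0.2], 0, 0]
    - [[0, 0, -0.4], 0, 0]
    - [[0, 0, -0.4], 0, 0]
    - [[0, 0, -0.4], 0, 0]
    - [[0, 0, -0.4], 0, 0]
    - [[0, 0, -0.4], 0, 0]
    - [[0, 0, -0.3], -0.4, 0]
    - [[0, 0, -0.2], -0.6, 0]
    - [[0, 0, 0], -0.7, 0]
    - [[0, 0, 0], -0.5, 0]
    - [[0, 0, 0], 0, 0]

```text
clock: 32.45
ee_pos: [0.3945, 0.2384, 0.1608]
tcp_rot: [-1.065, 2.955, 0.0]
force: [-0.7, -0.4, -2.9]
grip_width: 0.0189
gripper_force: 59.2
```

```bash
python3 to.py .6218 .1466 .1
```

```text
[0.39453274 0.23837228 0.16078341] units [-2.331 -4.312  1.217] y-axis deg 39.61888897269944
```

Call:
move_arm:
  rows:
    - [[-0.1, -0.19, 0], 0, 0]
    - [[-0.2, -0.37, 0], 0, 0]
    - [[-0.27, -0.5, 0], 0, 0]
    - [[-0.3, -0.55, 0], 0, 0]
    - [[-0.3, -0.55, 0], 0, 0]
    - [[-0.3, -0.55, 0], 0, 0]
    - [[-0.3, -0.55, 0], 0, 0]
    - [[-0.27, -0.5, 0], 0, 0]
    - [[-0.19, -0.35, 0], 0, 0]
    - [[-0.1, -0.2, 0], 0, 0]
    - [[0, 0, 0], 0, 0]
    - [[0, 0, 0], 0, 0]

```text
clock: 33.65
ee_pos: [0.6212, 0.1468, 0.1597]
tcp_rot: [1.064, -2.954, -0.001]
force: [0.4, 0.2, -1.8]
grip_width: 0.0188
gripper_force: 59.2
```

Call:
move_arm:
  rows:
    - [[0, 0, 0.2], 0, 0]
    - [[0, 0, 0.3], 0, 0]
    - [[0, 0, 0.3], 0, 0]
    - [[0, 0, 0.2], 0, 0]
    - [[0, 0, 0], 0, 0]
    - [[0, 0, 0], 0, 0]
    - [[0, 0, 0], 0, 0]

```text
clock: 34.35
ee_pos: [0.6227, 0.1469, 0.111]
tcp_rot: [-1.064, 2.954, -0.0]
force: [-0.2, -0.4, -2.4]
grip_width: 0.0186
gripper_force: 59.2
```

```bash
python3 to.py .622 .147 .085
```

```text
[0.62266054 0.14687196 0.11099071] units [0.009 0.011 0.52 ] y-axis deg 39.623434356327635
```

Call:
move_arm:
  rows:
    - [[0.01, 0.01, 0.1], 0, 0]
    - [[0, 0, 0.1], 0, 0]
    - [[0, 0, 0.1], 0, 0]
    - [[0, 0, 0.08], 0, 0]
    - [[0, 0, 0.04], 0, 0]
    - [[0, 0, 0], 0, 0]
    - [[0, 0, 0], 0, 0]

```text
clock: 35.05
ee_pos: [0.6213, 0.1469, 0.0893]
tcp_rot: [-1.065, 2.956, -0.0]
force: [0.3, 0.3, -3.3]
grip_width: 0.0187
gripper_force: 59.2
```

Call:
move_arm:
  rows:
    - [[0, 0, 0.04], 0, 0]
    - [[0, 0, 0.03], 0, 0]
    - [[0, 0, 0.02], 0, 0]
    - [[0, 0, 0.02], 0, 0]
    - [[0, 0, 0], 0, 0]
    - [[0, 0, 0], 0, 0]

```text
clock: 35.65
ee_pos: [0.6214, 0.1468, 0.085]
tcp_rot: [-1.065, 2.956, -0.0]
force: [-3.7, -1.3, 5.5]
grip_width: 0.0187
gripper_force: 60.3
```

Call:
move_arm:
  rows:
    - [[0, 0, -0.02], 0, 22]
    - [[0, 0, 0], 0, 30]
    - [[0, 0, 0], 0, 45]
    - [[0, 0, 0], 0, 60]
    - [[0, 0, 0], 0, 60]
    - [[0, 0, -0.1], 0, 60]
    - [[0, 0, -0.4], 0, 60]
    - [[0, 0, -0.8], 0, 85]
    - [[0, 0, -0.8], 0, 85]
    - [[0.5, 0, -0.7], 0, 85]
    - [[0.5, 0, -0.7], 0, 85]
    - [[0, 0, 0], 0, 85]

```text
clock: 36.85
ee_pos: [0.585, 0.114, 0.2676]
tcp_rot: [-1.059, 2.946, -0.006]
force: [0.6, -0.3, 1.0]
grip_width: 0.0849
gripper_force: 0.0
```

Run:
```python
from h import *
a=snap('wrist','p4')['color'][:,:,::-1]; b=snap('side','p4s')['color'][90:370,150:410,::-1]
cv2.imwrite('pics/p4v.png',np.hstack([cv2.resize(a,(400,300)),cv2.resize(b,(400,431))[:300]]))
cv2.imwrite('pics/p4v.png',np.hstack([cv2.resize(a,(400,431)),cv2.resize(b,(400,431))]))
```

```text
(no output)
```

View pics/p4v.png

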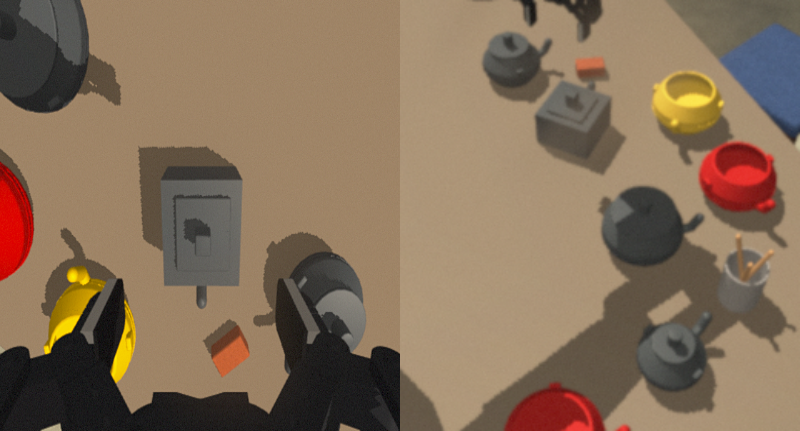

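The square lid is flat, centred and parallel to its kettle (204,235). The side view shows all four lids seated and the stone and tin untouched.

```bash
python3 -c "
from bench import workorder
print(workorder.sign_off())"
```

```text
the job is handed in; nothing more can be done
None
```

All four lids are on their matching kettles, flat and released, and the job is handed in at about 37 s; the stone and tin were left untouched.

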